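# Stop one bench timer and start the next

## Robot

A 6-joint arm with a two-finger parallel gripper is mounted at the origin on a cart in front of the work surface, level with it; the furniture and walls round the work are solid. World frame = base frame: x ahead of the robot, y to its left, z up, the work surface at z = 0. Lengths are in mm, angles in rad, forces in N, time in s.
With the tool pointing down it reaches from about 350 to 875 mm from the base axis. Payload 4.2 kg.
Tool frame: the origin (TCP) lies between the finger pads; the fingertips stand 17 mm ahead of it and the grasp point (between the pads) lies 2 mm behind it (nose_length is the distance from the TCP to the fingertips, in mm); z points along the fingers, y is the direction in which the jaws open and shut (so a half turn about z gives the same grasp; the last joint's range is limited). The gripper opens to 85 mm and grips with 20 to 120 N. Pads are 22 mm wide; open, the fingers measure 114 mm over their backs; the gripper's body (76 mm by 85 mm) begins 54 mm behind the grasp point. The pads swing forward as they close: fully open they stand 13 mm farther back than shut.
Start: joints at [1.364, 0.385, 0.008, 0, -1.194, -0.259], TCP at [280.677, 558.408, 248.312] pointing down, gripper open.
Joint ranges: [-3.14, 3.14], [-1.21, 2.06], [-1.07, 1.41], [-3.16, 2.05], [-2.99, -0.16], [-3.1, 3.1]. Speed limits (rad/s): [2.79, 2.79, 3.14, 3.14, 3.14, 3.14].

## Interface

Orientations are given as a unit quaternion [x, y, z, w].
In Python, from bench import * gives the robot as it stands.
- The arm moves only by the tool jog_arm, never from a script. Its argument "increments" is a list of rows, each a list of 4 numbers: the shift along the tool's x, y, z in m, then the turn about the tool's z in degrees. A call has 1 to 10 rows; each row is the pose to reach, as a shift and turn from the pose measured when the call began, along the tool's axes at that moment; what a row does not reach only later rows make up. A row lasts 1/8 s, in which the tool goes at most 62.5 mm and 10.7 degrees, less where a joint would pass 70% of its speed; a pose out of reach is approached as far as the arm can. A call with a gripper value outside its range is refused whole. "hand" is the gripper's target within -1 to 1 (fully open at 1, half-way at 0, shut at -1), set as the call begins (left out, the last holds). The fingers move at their own pace and stop on an object; the grip force is fixed at half the most. Time passes only in rows, so rows that repeat a pose let the fingers close. It gives the time, the measured TCP pose, the force and the opening at its end, in the units of the state.
- read_state(): the state, without advancing time (a new reading comes with each control period).
- get_image(name): name is "side" or "top" or "wrist"; returns the picture (400x640x3 uint8, red, green, blue); there is no depth.
- calibration(name): a dict with "fx", "fy", "cx", "cy" (pixels), "position" and "rotation" of the camera in the world; the wrist camera has in their place "hand_eye" (4x4, takes a point from camera to tool coordinates, whose origin is the TCP and whose axes are the flange's). Camera axes: x right, y up, looking along -z (the intrinsics and any distortion apply to the point x, -y, -z); pixel columns grow to the right and rows downward; lengths in mm; the calibration is good to about 2 mm. A picture is of the moment at which its call begins: read the wrist's pose just before it. calibration takes no time and is no camera call.
- job_done(): hands the job in, once; it reports no verdict.
The state is a dict: "clock": time; "joints": joint angles; "joint_vel": joint speeds; "joint_efforts": joint torques, N m; "position": TCP position; "ee_rot": TCP orientation; "contact_force": force on the tool from outside, world axes, zero at the start; "wrist_torque": the same for the moment, N m; "gripper_width": finger opening in mm.
Only numpy, scipy, OpenCV 4.12 (cv2) and the standard library are available. Lean on these libraries where they do the work, as an engineer would, in place of code of your own. Each camera call takes 0.05 s, during which the arm holds its last target.

## Task

The check on the red-capped bottle is over and the one on the green-capped bottle begins: with the fingertips, press the red key of the timer standing in front of the red-capped bottle fully down, then the green key of the timer standing in front of the green-capped bottle, lightly both times, let the keys come up again and draw back. Press no other key, do not touch the third timer, and do not pick up or shove the timers, the bottles or anything else on the bench.

Things in the scene. Friction and masses are not known exactly. Their poses are not given: they have to be found in the camera images.
- timer_red: white square countdown timer in front of (about 90 mm nearer the robot than) the red-capped bottle; loose, 60 g, 62x62 mm, casing 14 mm high. All three look alike. Origin: centre of its underside; z up, x from keys to display (away from the robot), y left. Keys side by side on top, green at left (+y), red at right; each 10 mm (x) by 18 mm (y), 2 mm proud, centres 32 mm apart
- timer_red_green_key (a point): centre of the top of the green key of that timer (15 mm from the timer's centre towards the robot, 16 mm to the left, 16 mm up); press straight down
- timer_red_key0 (a joint): travel of the green key of that timer, m: 0 = up, 0.001 = fully down; fully down takes about 4 N, then it stops hard; a spring brings it back up
- timer_red_red_key (a point): centre of the top of the red key of that timer (15 mm from the timer's centre towards the robot, 16 mm to the right, 16 mm up); press straight down
- timer_red_key1 (a joint): travel of the red key of that timer, m: 0 = up, 0.001 = fully down; fully down takes about 4 N, then it stops hard; a spring brings it back up
- bottle_red_mid (a point): loose white plastic bottle with a red cap, 40 mm across, 85 mm high; this point is on its axis half-way up, its z is the bottle's axis
- timer_green: white square countdown timer in front of (about 90 mm nearer the robot than) the green-capped bottle; loose, 60 g, 62x62 mm, casing 14 mm high. All three look alike. Origin: centre of its underside; z up, x from keys to display (away from the robot), y left. Keys side by side on top, green at left (+y), red at right; each 10 mm (x) by 18 mm (y), 2 mm proud, centres 32 mm apart
- timer_green_green_key (a point): centre of the top of the green key of that timer (15 mm from the timer's centre towards the robot, 16 mm to the left, 16 mm up); press straight down
- timer_green_key0 (a joint): travel of the green key of that timer, m: 0 = up, 0.001 = fully down; fully down takes about 4 N, then it stops hard; a spring brings it back up
- timer_green_red_key (a point): centre of the top of the red key of that timer (15 mm from the timer's centre towards the robot, 16 mm to the right, 16 mm up); press straight down
- timer_green_key1 (a joint): travel of the red key of that timer, m: 0 = up, 0.001 = fully down; fully down takes about 4 N, then it stops hard; a spring brings it back up
- bottle_green_mid (a point): loose white plastic bottle with a green cap, 40 mm across, 85 mm high; this point is on its axis half-way up, its z is the bottle's axis
- timer_blue: white square countdown timer in front of (about 90 mm nearer the robot than) the blue-capped bottle; loose, 60 g, 62x62 mm, casing 14 mm high. All three look alike. Origin: centre of its underside; z up, x from keys to display (away from the robot), y left. Keys side by side on top, green at left (+y), red at right; each 10 mm (x) by 18 mm (y), 2 mm proud, centres 32 mm apart
- timer_blue_green_key (a point): centre of the top of the green key of that timer (15 mm from the timer's centre towards the robot, 16 mm to the left, 16 mm up); press straight down
- timer_blue_key0 (a joint): travel of the green key of that timer, m: 0 = up, 0.001 = fully down; fully down takes about 4 N, then it stops hard; a spring brings it back up
- timer_blue_red_key (a point): centre of the top of the red key of that timer (15 mm from the timer's centre towards the robot, 16 mm to the right, 16 mm up); press straight down
- timer_blue_key1 (a joint): travel of the red key of that timer, m: 0 = up, 0.001 = fully down; fully down takes about 4 N, then it stops hard; a spring brings it back up
- bottle_blue_mid (a point): loose white plastic bottle with a blue cap, 40 mm across, 85 mm high; this point is on its axis half-way up, its z is the bottle's axis
- pen_mid (a point): bystander: marker pen, white with blue cap, 13 mm thick and 126 mm long, lying; this point is at its middle
- plug_mid (a point): bystander: brown rubber stopper, 28 mm wide, 24 mm high; this point is at its middle
Mind the look-alikes: they are no part of the job. What is shaped like the timer_green but brown or pink is not meant. Leave any purple look-alike of the part that bears bottle_red_mid alone.

How it is judged:
By the outcome, as a careful person would: the job done as asked, in the order asked, and still so for the second after the job is handed in, with the robot touching nothing.
It also fails if it takes over 43 s, if anything falls off the work surface, if the arm or the gripper's body presses on something with over 40 N, if the wrist force passes 120 N, or if a joint passes its speed limit or range.

## Working session

There is one attempt and no reset: what is moved stays moved. The work goes in short steps, Python scripts to look and compute and a tool call to move; the robot and the scene stay as the last step left them, time stands still between calls to the robot, and variables do not carry over. Pictures are saved under pics/ and viewed, and the job is handed in when it is done.

Besides the shell and the picture viewer there is one more tool, called after ">>>" as name(argument=value, ...), one argument or row to a line, values as JSON. jog_arm: Moves the arm, as the interface text tells. Its arguments: {"type":"object","properties":{"increments":{"type":"array"},"hand":{"type":"number"}},"required":["increments"]}

```bash
mkdir -p pics
python3 - <<'E'
from bench import *
import cv2
s=read_state();print(s)
for n in("side","top","wrist"):
    c=calibration(n);print(n,c)
    cv2.imwrite(f"pics/{n}0.png",get_image(n)[:,:,::-1])
E
```

```text
{'clock': 0.0, 'joints': array([ 1.36360605e+00,  3.85550529e-01,  6.62711547e-03, -4.85060691e-04,
       -1.19395612e+00, -2.58560885e-01]), 'joint_vel': array([ 1.18089083e-03, -8.17754545e-04, -5.11805908e-05,  4.57509113e-04,
       -3.83554694e-04, -2.42667698e-04]), 'joint_efforts': array([-4.88105923e-05, -3.92296994e+01,  1.88399470e+01,  4.18615133e+00,
       -4.63757257e-03,  1.92875476e-07]), 'position': array([280.44764567, 557.94887997, 247.22772918]), 'ee_rot': array([ 9.72985596e-01, -2.30863368e-01, -1.98594057e-04,  1.04705024e-03]), 'contact_force': array([ 0.49660115, -0.01574369,  1.10531036]), 'wrist_torque': array([-0.0115454 , -0.04685751,  0.02209987]), 'gripper_width': 85.21636885662824}
side {'fx': 361.5156294525703, 'fy': 361.5156294525703, 'cx': 312.8008439842488, 'cy': 196.82603388252642, 'position': array([ 277.18144757, -692.48155227,  758.70951635]), 'rotation': array([ 0.38856429, -0.05061915, -0.13698551,  0.90977495])}
top {'fx': 373.7887793445837, 'fy': 373.7887793445837, 'cx': 323.0190576500051, 'cy': 195.97698295305165, 'position': array([ 3.70416442e+02, -6.91004821e-01,  1.14840681e+03]), 'rotation': array([-0.05018166,  0.0379265 ,  0.70610876, -0.70530405])}
wrist {'fx': 328.88175646972707, 'fy': 328.88175646972707, 'cx': 324.2193320323446, 'cy': 196.70245549388443, 'hand_eye': array([[-1.37891346e-04,  9.53980572e-01,  2.99868387e-01,
         7.75369459e+01],
       [ 9.99999960e-01,  2.05971127e-04, -1.95422781e-04,
         6.78621824e-01],
       [-2.48193766e-04,  2.99868348e-01, -9.53980562e-01,
        -1.26281584e+02],
       [ 0.00000000e+00,  0.00000000e+00,  0.00000000e+00,
         1.00000000e+00]])}
```

View pics/top0.png

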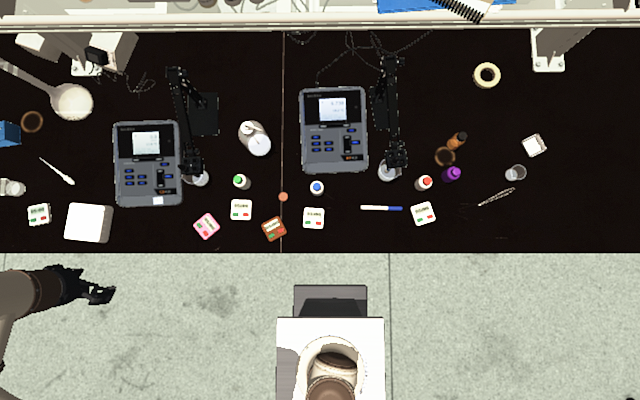

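View pics/side0.png

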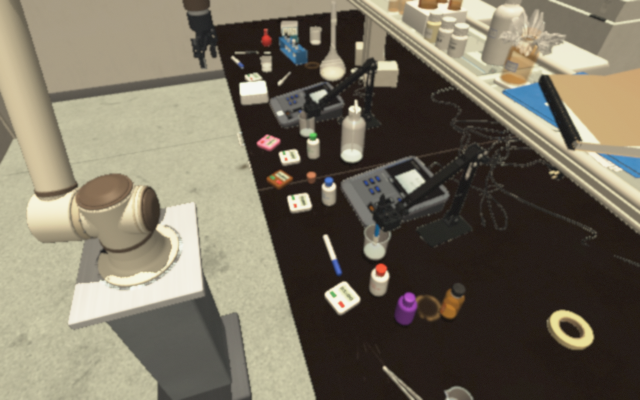

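View pics/wrist0.png

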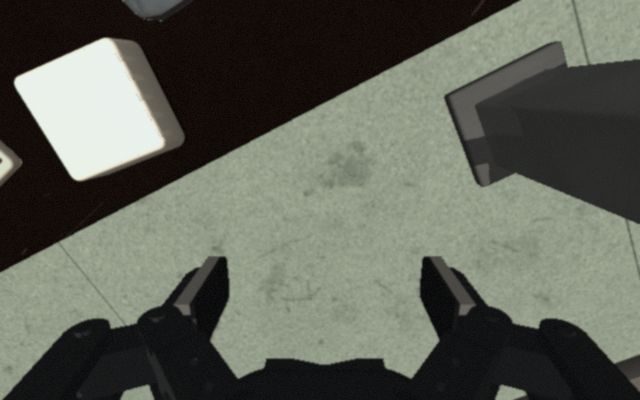

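Top view. Timer candidates:
- White (423,213), below the red cap at (425,181). This fits timer_red.
- White (241,210), below the green cap at (239,181). This fits timer_green.
- White (314,218), below the blue cap at (317,187). This is the third timer.
- White (38,215) by the box, and the pink (206,226) and brown (273,229) look-alikes. None of these are meant.

I'll enlarge to confirm.

```bash
cat > h.py <<'E'
import numpy as np
from scipy.spatial.transform import Rotation as R
from bench import *
import cv2
def ray(c,pos,rot,u,v):
    d=np.array([(u-c['cx'])/c['fx'],-(v-c['cy'])/c['fy'],-1.]); return pos,rot@d
def at(c,u,v,z,pos=None,rot=None):
    if pos is None: pos=c['position'];rot=R.from_quat(c['rotation']).as_matrix()
    p,d=ray(c,pos,rot,u,v); return p+d*(z-p[2])/d[2]
def wpose(s):
    H=np.array(calibration('wrist')['hand_eye']); T=np.eye(4);T[:3,:3]=R.from_quat(s['ee_rot']).as_matrix();T[:3,3]=s['position']
    W=T@H; return W[:3,3],W[:3,:3]
E
python3 - <<'E'
from h import *
i=cv2.imread('pics/top0.png')
a=cv2.resize(i[165:235,205:275],None,fx=5.5,fy=5.5,interpolation=cv2.INTER_CUBIC)
b=cv2.resize(i[165:235,390:460],None,fx=5.5,fy=5.5,interpolation=cv2.INTER_CUBIC)
cv2.imwrite('pics/crop.png',np.hstack([a,b]))
c=calibration('top')
for n,u,v,z in [('tr',423,213,14),('tg',241,210,14),('tb',314,218,14),('br',425,181,85),('bg',239,181,85),('bb',317,187,85)]: print(n,at(c,u,v,z).round(1))
c=calibration('side')
for n,u,v,z in [('tr',342,297,14),('tg',289,157,14)]: print(n,at(c,u,v,z).round(1))
E
```

```text
tr [ 460.  -283.7   14. ]
tg [470.  269.7  14. ]
tb [445.3  46.4  14. ]
br [ 546.4 -274.8   85. ]
bg [547.9 260.9  85. ]
bb [529.8  35.1  85. ]
tr [ 458.6 -286.9   14. ]
tg [470.1 261.8  14. ]
```

View pics/crop.png

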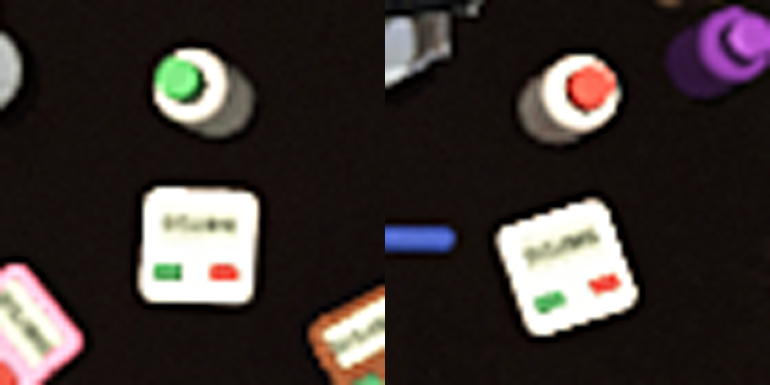

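The crop confirms it. The green-cap timer is the left one, with its green key at top pixel (235.5,214.5). The red-cap timer is the right one, yawed about +17°, with its red key at (430,216.6). I'll go over the green timer first, which is on the way, to measure it with the wrist camera, and shut the fingers during the move.

>>> jog_arm(
  increments=[
    [0.045,0.034,0,-6],
    [0.09,0.068,0.01,-14],
    [0.135,0.102,0.03,-22],
    [0.18,0.135,0.05,-26.7],
    [0.225,0.17,0.07,-26.7],
    [0.27,0.203,0.08,-26.7],
    [0.27,0.203,0.08,-26.7],
    [0.27,0.203,0.08,-26.7],
  ],
  hand=-1,
)

```text
clock: 1.15
position: [430.8, 255.4, 168.0]
ee_rot: [1.0, -0.0, -0.0, 0.001]
contact_force: [0.3, 0.1, 0.5]
gripper_width: -0.2
```

Run:
```python
from h import *
s=read_state();print(s['clock'],s['position'],s['ee_rot'],s['gripper_width'],s['joint_vel'].round(3))
cv2.imwrite("pics/w1.png",get_image('wrist')[:,:,::-1])
```

```text
1.15 [430.76123609 255.35935974 167.96917479] [ 9.99999762e-01 -2.45018705e-04 -1.36943088e-04  6.29597404e-04] -0.17832490213301444 [ 0.026 -0.     0.011  0.    -0.     0.001]
```

View pics/w1.png

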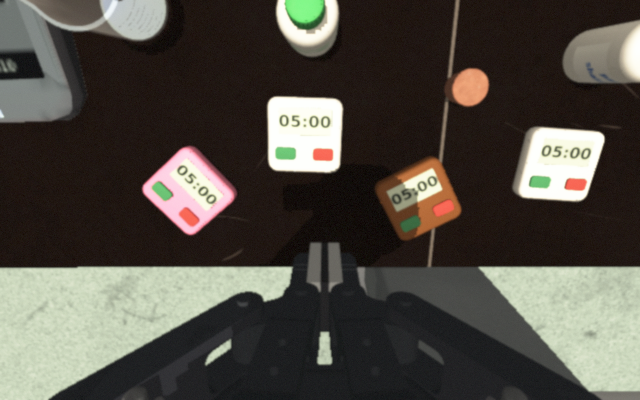

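This wrist view shows the green-cap timer with its green key at (286,153) and red key at (323,155). The shut fingertips are at about (325,245), roughly 14 mm across. Next I'll compute the key position and go to the red timer.

Run:
```python
from h import *
s=read_state();c=calibration('wrist');p,r=wpose(s)
i=cv2.imread('pics/w1.png');cv2.imwrite('pics/w1c.png',cv2.resize(i[85:185,255:355],None,fx=6,fy=6,interpolation=cv2.INTER_CUBIC))
g=at(c,286,153,16,p,r);q=at(c,323,155,16,p,r);print('wrist g,r',g,q,np.linalg.norm(g-q))
t=calibration('top');print('top',at(t,235.5,214.5,16),'red',at(t,430,216.6,16),at(t,420,219.7,16))
print(at(c,325,245,151,p,r))
```

```text
wrist g,r [459.17042501 287.39264709  16.        ] [457.46478149 255.88334452  16.        ] 31.555433263552175
top [456.08305301 285.70880485  16.        ] red [ 448.93140052 -303.91124057   16.        ] [ 439.61175504 -273.56392769   16.        ]
[438.35867452 254.59759674 151.        ]
```

View pics/w1c.png

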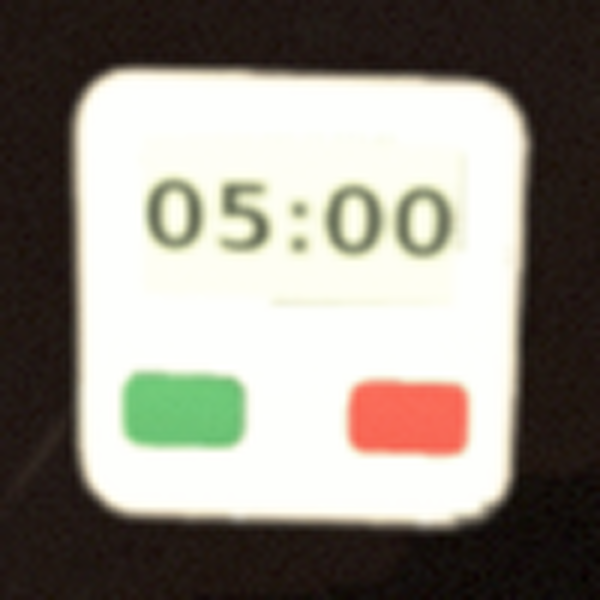

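>>> jog_arm(
  increments=[
    [0,0.055,0,0],
    [0,0.115,0,0],
    [0,0.175,0,0],
    [0,0.235,0,-4],
    [0,0.295,0,-8],
    [0,0.355,0,-12],
    [0,0.415,0,-17],
    [0,0.475,0.02,-17],
    [0,0.535,0.04,-17],
    [0,0.545,0.05,-17],
  ],
)

```text
clock: 2.45
position: [431.5, -290.9, 117.5]
ee_rot: [0.989, 0.147, -0.0, 0.0]
contact_force: [-1.0, 0.5, 0.3]
gripper_width: 0.2
```

>>> jog_arm(
  increments=[
    [0,0,0,0],
    [0,0,0,0],
  ],
)

```text
clock: 2.7
position: [432.3, -289.7, 118.1]
ee_rot: [0.989, 0.148, 0.0, 0.001]
contact_force: [0.0, -0.6, 0.7]
gripper_width: 0.2
```

Run:
```python
from h import *
s=read_state();print(s['clock'],s['position'],s['ee_rot'],s['contact_force'])
i=get_image('wrist')[:,:,::-1]
cv2.imwrite("pics/w2.png",i)
```

```text
2.7 [ 432.30120773 -289.65358498  118.07600168] [9.88957439e-01 1.48198572e-01 5.78140199e-05 6.03788130e-04] [ 0.01736456 -0.61753332  0.71991862]
```

View pics/w2.png

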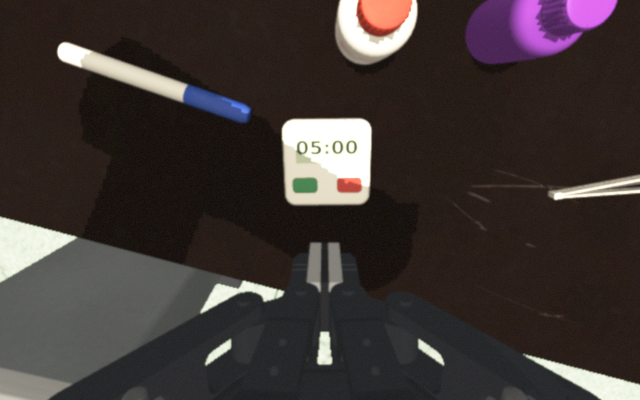

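Here the red-cap timer has its green key at (305,185) and red key at (349,185). The red-capped bottle stands behind it at (375,30), so this is the right timer, and the tool yaw is aligned.

Run:
```python
from h import *
s=read_state();c=calibration('wrist');p,r=wpose(s)
g=at(c,305,185,16,p,r);q=at(c,349,185,16,p,r);print(g,q,np.linalg.norm(g-q))
T=R.from_quat(s['ee_rot']).as_matrix()
print('tool shift',T.T@(q-s['position']))
```

```text
[ 441.8166842 -273.506513    16.       ] [ 451.10114742 -303.82386952   16.        ] 31.707150035178696
tool shift [ 13.75424755  18.98909633 102.3505924 ]
```

>>> jog_arm(
  increments=[
    [0.014,0.019,0.03,0],
    [0.014,0.019,0.06,0],
    [0.013,0.019,0.072,0],
    [0.013,0.019,0.072,0],
    [0.013,0.019,0.072,0],
  ],
)

```text
clock: 3.38
position: [451.3, -304.0, 47.7]
ee_rot: [0.989, 0.149, 0.001, 0.001]
contact_force: [0.8, -0.6, -0.6]
gripper_width: -0.2
```

Run:
```python
from h import *
s=read_state();print(s['clock'],s['position'],s['ee_rot'],s['contact_force'])
i=get_image('wrist')[:,:,::-1]
a=cv2.resize(i[170:300,245:405],None,fx=4.5,fy=4.5,interpolation=cv2.INTER_CUBIC)
cv2.imwrite("pics/w3.png",a)
j=get_image('side')[:,:,::-1]
cv2.imwrite("pics/s3.png",cv2.resize(j[240:340,290:420],None,fx=5,fy=5,interpolation=cv2.INTER_CUBIC))
```

```text
3.375 [ 451.28146516 -303.96450738   47.72547926] [0.9888578  0.14885109 0.00133405 0.00135421] [ 0.76752986 -0.64469217 -0.57115361]
```

View pics/w3.png

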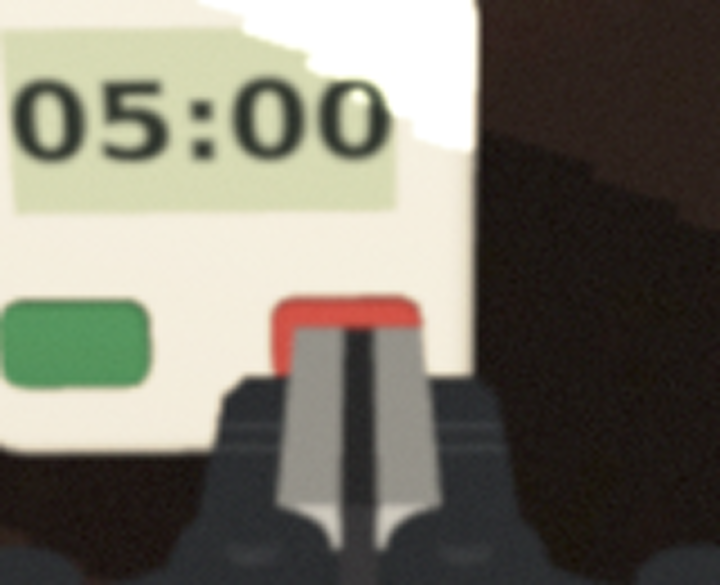

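View pics/s3.png

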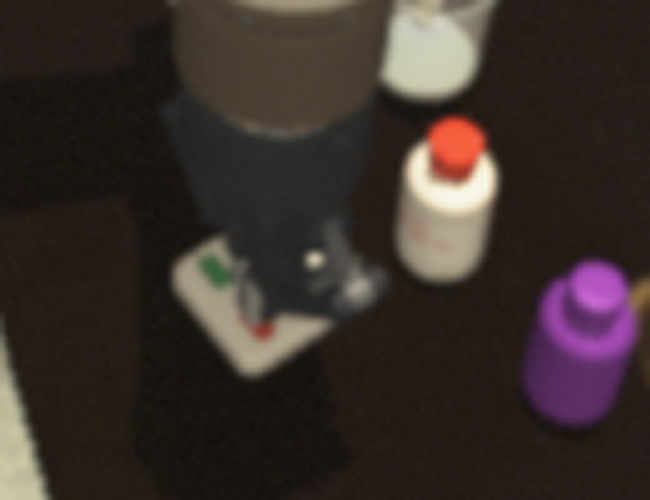

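Run:
```python
from h import *
c=calibration('wrist');H=np.array(c['hand_eye'])
def tz(u,v,z):
    return at(c,u,v,z,H[:3,3],H[:3,:3]).round(2)
f=lambda a,b:(245+a/4.5,170+b/4.5)
print('key',tz(*f(346,342),31.7),'keyback',tz(*f(346,297),31.7),'green',tz(*f(75,342),31.7))
for z in(13,17,21):print('tipfront',tz(*f(357,327),z),tz(*f(292,327),z),tz(*f(423,327),z))
```

```text
key [-0.17 -0.11 31.7 ] keyback [ 5.58 -0.09 31.7 ] green [ -0.17 -31.93  31.7 ]
tipfront [10.64  1.18 13.  ] [10.64 -5.53 13.  ] [10.64  7.99 13.  ]
tipfront [ 8.74  1.18 17.  ] [ 8.74 -5.72 17.  ] [ 8.74  8.19 17.  ]
tipfront [ 6.84  1.18 21.  ] [ 6.84 -5.91 21.  ] [ 6.84  8.38 21.  ]
```

The tip is centred over the key to within about 1 mm. I'll go down with a 1 mm y correction, then take fine steps watching the force.

>>> jog_arm(
  increments=[
    [0,-0.001,0.005,0],
    [0,-0.001,0.01,0],
    [0,-0.001,0.012,0],
    [0,-0.001,0.012,0],
  ],
)

```text
clock: 3.98
position: [450.7, -303.2, 35.3]
ee_rot: [0.989, 0.149, 0.001, 0.001]
contact_force: [0.1, -0.2, 0.5]
gripper_width: -0.2
```

>>> jog_arm(
  increments=[
    [0,0,0.001,0],
    [0,0,0.001,0],
  ],
)

```text
clock: 4.22
position: [450.7, -303.2, 34.3]
ee_rot: [0.989, 0.149, 0.001, 0.001]
contact_force: [-1.0, -0.4, 1.0]
gripper_width: -0.0
```

>>> jog_arm(
  increments=[
    [0,0,0.001,0],
    [0,0,0.001,0],
  ],
)

```text
clock: 4.47
position: [450.8, -303.2, 33.4]
ee_rot: [0.989, 0.149, 0.001, 0.001]
contact_force: [0.1, 0.1, 1.2]
gripper_width: -0.4
```

>>> jog_arm(
  increments=[
    [0,0,0.0005,0],
    [0,0,0.0005,0],
  ],
)

```text
clock: 4.72
position: [450.8, -303.3, 33.0]
ee_rot: [0.989, 0.149, 0.001, 0.001]
contact_force: [-0.3, 0.6, 2.9]
gripper_width: 0.0
```

>>> jog_arm(
  increments=[
    [0,0,0.0005,0],
    [0,0,0.0005,0],
  ],
)

```text
clock: 4.97
position: [450.8, -303.3, 32.7]
ee_rot: [0.989, 0.149, 0.001, 0.001]
contact_force: [-1.0, 0.9, 3.1]
gripper_width: -0.4
```

>>> jog_arm(
  increments=[
    [0,0,0.0005,0],
    [0,0,0.0005,0],
  ],
)

```text
clock: 5.22
position: [450.9, -303.3, 32.6]
ee_rot: [0.989, 0.149, 0.001, 0.001]
contact_force: [-1.2, 1.0, 5.0]
gripper_width: 0.2
```

>>> jog_arm(
  increments=[
    [0,0,0.0005,0],
    [0,0,0.0005,0],
  ],
)

```text
clock: 5.48
position: [450.9, -303.3, 32.5]
ee_rot: [0.989, 0.149, 0.001, 0.001]
contact_force: [-2.2, 1.6, 6.9]
gripper_width: -0.4
```

>>> jog_arm(
  increments=[
    [0,0,0.0004,0],
    [0,0,0.0004,0],
  ],
)

```text
clock: 5.72
position: [450.9, -303.3, 32.6]
ee_rot: [0.989, 0.149, 0.001, 0.001]
contact_force: [-1.3, 0.8, 6.5]
gripper_width: -0.2
```

Run:
```python
from h import *
for k in range(4):
    s=read_state();print(s['clock'],s['position'],s['contact_force'])
```

```text
5.725 [ 450.85946327 -303.27395631   32.56267227] [-1.33366458  0.76475485  6.48868391]
5.725 [ 450.85946327 -303.27395631   32.56267227] [-1.33366458  0.76475485  6.48868391]
5.725 [ 450.85946327 -303.27395631   32.56267227] [-1.33366458  0.76475485  6.48868391]
5.725 [ 450.85946327 -303.27395631   32.56267227] [-1.33366458  0.76475485  6.48868391]
```

Position has stopped at 32.5 while the force stays above 4 N, so this is the hard stop. One slightly firmer step will make sure, then I lift.

>>> jog_arm(
  increments=[
    [0,0,0.0008,0],
    [0,0,0.0008,0],
  ],
)

```text
clock: 5.98
position: [450.8, -303.3, 32.5]
ee_rot: [0.989, 0.149, 0.001, 0.002]
contact_force: [-1.5, 2.3, 7.7]
gripper_width: 0.3
```

>>> jog_arm(
  increments=[
    [0,0,-0.002,0],
    [0,0,-0.006,0],
    [0,0,-0.04,0],
    [0,0,-0.08,0],
    [-0.01,0,-0.1,0],
    [-0.01,0,-0.1,0],
  ],
)

```text
clock: 6.72
position: [441.5, -306.3, 134.0]
ee_rot: [0.989, 0.149, 0.003, 0.002]
contact_force: [-0.2, 1.1, -0.1]
gripper_width: 0.0
```

Run:
```python
from h import *
s=read_state();print(s['clock'],s['position'],s['ee_rot'],s['contact_force'])
cv2.imwrite("pics/w4.png",get_image('wrist')[:,:,::-1])
T=R.from_quat(s['ee_rot']).as_matrix()
print(T.T@(np.array([443,286,s['position'][2]])-s['position']))
```

```text
6.725 [ 441.51899649 -306.31318231  133.9696609 ] [0.98886118 0.14879491 0.00284314 0.00235567] [-0.15846059  1.08742303 -0.08927419]
[ 175.72631029 -565.64326676   -2.2489878 ]
```

View pics/w4.png

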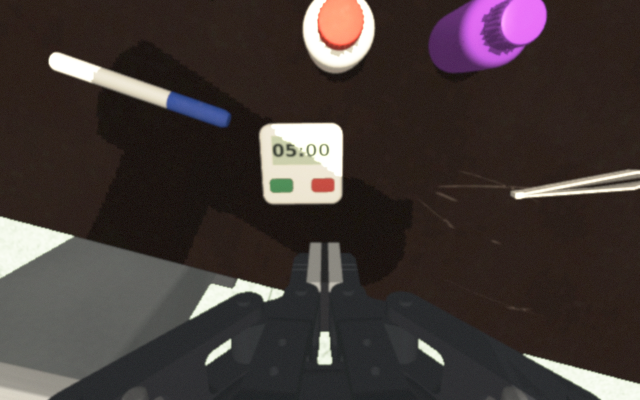

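The red-cap timer is back in view at (302,163). Its keys look level and it appears unmoved. Now I'll transit to the green timer at a yaw of about −3°.

>>> jog_arm(
  increments=[
    [0.017,-0.055,-0.01,0],
    [0.035,-0.112,-0.02,4],
    [0.053,-0.17,-0.02,8],
    [0.071,-0.228,-0.02,12],
    [0.089,-0.286,-0.02,16],
    [0.107,-0.344,-0.02,20],
    [0.125,-0.402,-0.02,20],
    [0.143,-0.46,-0.02,20],
    [0.161,-0.518,0,20],
    [0.176,-0.566,0.015,20],
  ],
)

```text
clock: 8.02
position: [441.8, 288.7, 113.9]
ee_rot: [1.0, -0.025, 0.001, 0.002]
contact_force: [1.3, 0.0, 0.2]
gripper_width: 0.1
```

>>> jog_arm(
  increments=[
    [0,0,0,0],
    [0,0,0,0],
  ],
)

```text
clock: 8.28
position: [441.0, 288.2, 112.2]
ee_rot: [1.0, -0.025, -0.0, 0.004]
contact_force: [-0.2, -0.2, 0.2]
gripper_width: -0.1
```

Run:
```python
from h import *
s=read_state();print(s['clock'],s['position'],s['ee_rot'],s['contact_force'])
cv2.imwrite("pics/w5.png",get_image('wrist')[:,:,::-1])
```

```text
8.275 [441.01305653 288.21739739 112.22568393] [ 9.99692770e-01 -2.45149620e-02 -1.01837248e-04  3.65683815e-03] [-0.19183479 -0.19655301  0.23848848]
```

View pics/w5.png

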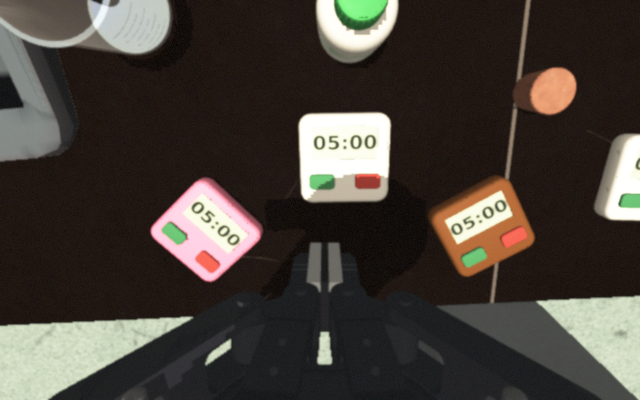

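This is the white timer in front of the green cap at (360,10), with its green key at (322,182) and red key at (368,181).

Run:
```python
from h import *
s=read_state();c=calibration('wrist');p,r=wpose(s)
g=at(c,322,182,16,p,r);q=at(c,368,181.5,16,p,r);print(g,q,np.linalg.norm(g-q))
T=R.from_quat(s['ee_rot']).as_matrix()
print('tool shift',T.T@(g-s['position']))
```

```text
[459.23410054 286.85377862  16.        ] [457.92624934 254.59020668  16.        ] 32.2900688951437
tool shift [17.81409421 -0.53516948 96.93754195]
```

>>> jog_arm(
  increments=[
    [0.018,-0.001,0.03,0],
    [0.018,-0.001,0.06,0],
    [0.018,-0.001,0.067,0],
    [0.018,-0.001,0.067,0],
    [0.018,-0.001,0.067,0],
  ],
)

```text
clock: 8.95
position: [460.0, 287.9, 47.3]
ee_rot: [1.0, -0.025, 0.001, 0.002]
contact_force: [0.6, -0.1, -0.0]
gripper_width: 0.2
```

Run:
```python
from h import *
s=read_state();print(s['clock'],s['position'],s['ee_rot'],s['contact_force'])
i=get_image('wrist')[:,:,::-1]
cv2.imwrite("pics/w6.png",cv2.resize(i[170:300,245:405],None,fx=4.5,fy=4.5,interpolation=cv2.INTER_CUBIC))
```

```text
8.95 [460.04479928 287.86517512  47.32018469] [ 0.99968571 -0.02493874  0.00124386  0.00223614] [ 0.57704298 -0.09491792 -0.02859461]
```

View pics/w6.png

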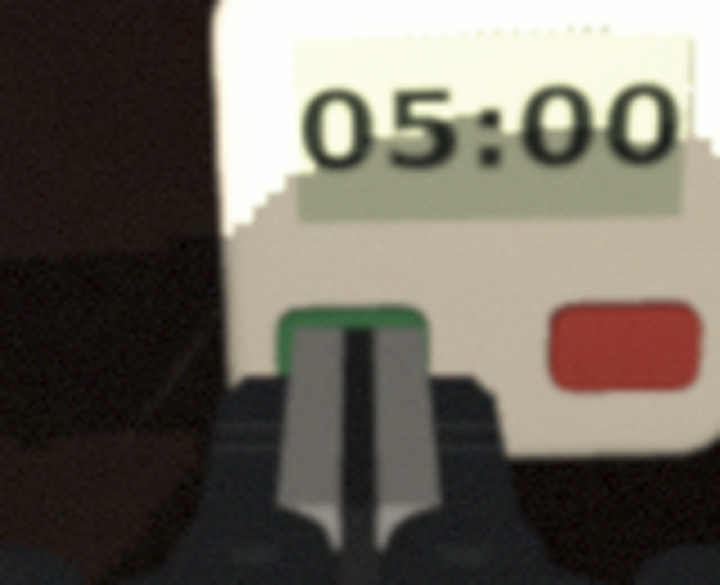

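The tip is over the green key, within about 0.5 mm in y and 1 mm in x. Descending.

>>> jog_arm(
  increments=[
    [-0.001,0,0.005,0],
    [-0.001,0,0.01,0],
    [-0.001,0,0.0125,0],
    [-0.001,0,0.0125,0],
  ],
)

```text
clock: 9.5
position: [458.8, 287.8, 34.4]
ee_rot: [1.0, -0.025, 0.001, 0.003]
contact_force: [-0.2, -0.1, -0.7]
gripper_width: 0.1
```

>>> jog_arm(
  increments=[
    [0,0,0.001,0],
    [0,0,0.001,0],
  ],
)

```text
clock: 9.75
position: [459.0, 288.0, 33.5]
ee_rot: [1.0, -0.025, 0.001, 0.002]
contact_force: [-0.5, -0.2, 0.9]
gripper_width: -0.1
```

>>> jog_arm(
  increments=[
    [0,0,0.0005,0],
    [0,0,0.0005,0],
  ],
)

```text
clock: 10.0
position: [459.0, 288.0, 33.1]
ee_rot: [1.0, -0.025, 0.001, 0.002]
contact_force: [-0.7, 0.3, 1.3]
gripper_width: 0.1
```

>>> jog_arm(
  increments=[
    [0,0,0.0005,0],
    [0,0,0.0005,0],
  ],
)

```text
clock: 10.25
position: [459.0, 288.0, 32.8]
ee_rot: [1.0, -0.025, 0.001, 0.002]
contact_force: [-0.6, -0.1, 2.9]
gripper_width: 0.0
```

>>> jog_arm(
  increments=[
    [0,0,0.0005,0],
    [0,0,0.0005,0],
  ],
)

```text
clock: 10.5
position: [459.0, 288.0, 32.5]
ee_rot: [1.0, -0.025, 0.001, 0.002]
contact_force: [-1.8, -0.9, 5.3]
gripper_width: -0.2
```

>>> jog_arm(
  increments=[
    [0,0,0.0005,0],
    [0,0,0.0005,0],
  ],
)

```text
clock: 10.75
position: [459.0, 288.0, 32.5]
ee_rot: [1.0, -0.025, 0.001, 0.002]
contact_force: [-1.5, -0.1, 6.8]
gripper_width: -0.3
```

>>> jog_arm(
  increments=[
    [0,0,0.0008,0],
    [0,0,0.0008,0],
  ],
)

```text
clock: 11.0
position: [459.0, 288.0, 32.5]
ee_rot: [1.0, -0.024, 0.001, 0.002]
contact_force: [-2.5, -0.7, 9.1]
gripper_width: 0.1
```

>>> jog_arm(
  increments=[
    [0,0,0.0008,0],
    [0,0,0.0008,0],
  ],
)

```text
clock: 11.25
position: [459.0, 288.0, 32.5]
ee_rot: [1.0, -0.024, 0.001, 0.002]
contact_force: [-2.9, -1.3, 8.5]
gripper_width: 0.1
```

The key has bottomed: z stays at 32.5 at 8–9 N, the same height as at the red key. Lifting and drawing back.

>>> jog_arm(
  increments=[
    [0,0,-0.002,0],
    [0,0,-0.006,0],
    [0,0,-0.04,0],
    [0,0,-0.08,0],
    [-0.03,0,-0.13,0],
    [-0.05,0,-0.16,0],
    [-0.05,0,-0.16,0],
    [-0.05,0,-0.16,0],
  ],
)

```text
clock: 12.25
position: [408.4, 290.9, 191.6]
ee_rot: [1.0, -0.024, 0.001, 0.003]
contact_force: [0.5, -0.1, 0.3]
gripper_width: -0.0
```

Run:
```python
from h import *
s=read_state();print(s['clock'],s['position'],s['contact_force'])
w=get_image('wrist')[:,:,::-1];t=get_image('top')[:,:,::-1];o=cv2.imread('pics/top0.png')
cv2.imwrite('pics/w7.png',w)
f=lambda i:cv2.resize(i[165:245,190:460],None,fx=2.9,fy=2.9,interpolation=cv2.INTER_CUBIC)
cv2.imwrite('pics/t7.png',np.vstack([f(o),f(t)]))
# registration of each timer patch between before/after (px)
for n,u,v in(('red',423,213),('green',241,210),('blue',314,218)):
    k=o[v-14:v+15,u-14:u+15];m=cv2.matchTemplate(t[v-20:v+21,u-20:u+21],k,cv2.TM_CCOEFF_NORMED);print(n,cv2.minMaxLoc(m)[1],np.array(cv2.minMaxLoc(m)[3])-6)
```

```text
12.25 [408.38710056 290.93905846 191.64176887] [ 0.53139214 -0.05564111  0.29427141]
red 0.9999377131462097 [0 0]
green 0.9992677569389343 [0 0]
blue 0.9999455809593201 [0 0]
```

View pics/t7.png

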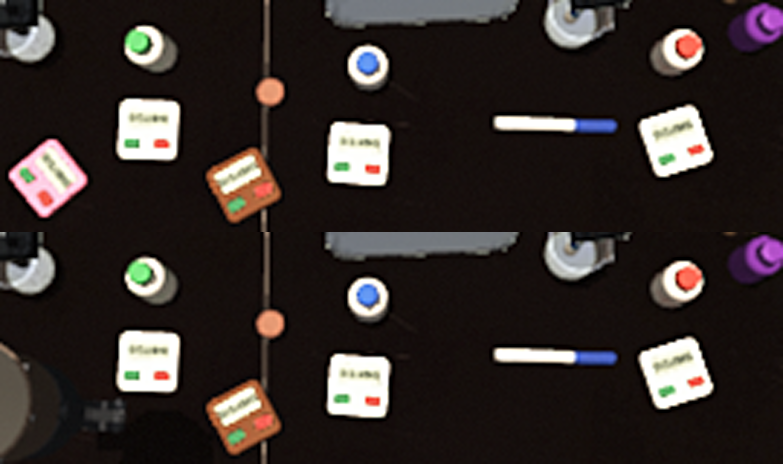

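View pics/w7.png

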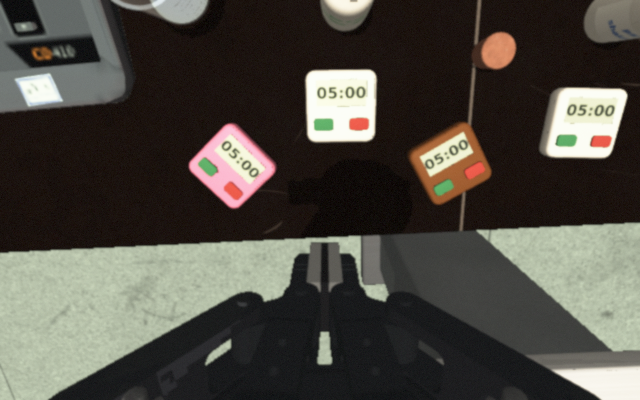

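The before and after top views match: all three timers, the bottles, the pen and the stopper are unmoved. The arm is clear of everything and the force is about zero.

```bash
python3 -c "
from bench import *
print(job_done())"
```

```text
the job is handed in; nothing more can be done
None
```

I pressed the red key of the red-capped bottle's timer, then the green key of the green-capped bottle's timer. I did both with the shut fingertips, lifted off and drew back, and handed the job in at about 12.4 s.

- **Presses:** each key stopped at TCP z = 32.5 mm. The highest force readings were about 8 N on the red key and 9 N on the green, against the roughly 4 N a key needs, so I take both as fully down. I inferred that from force and height, as key travel cannot be read directly.
- **Scene:** comparing the top view before and after, none of the three timers shifted by a whole pixel. By eye, the bottles, pen and stopper look unmoved too.
- **Arm:** before hand-in the fingertips were about 175 mm above the bench, with a contact force of about 0.6 N, which is within the sensor noise.
- **Disagreements:** the top and wrist cameras differed by 2–3 mm on the key positions. I went by the wrist close-ups, which showed the tip within about 1 mm of each key's centre. No check failed.

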